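# Change over and test a block battery on the sprung-contact tester

## Task

One block battery has been tested and still lies in the cradle of the battery tester: put it down in the shallow white tray. Then lay the other block battery in the cradle with its two terminals towards the sprung contacts, push the contacts in until the battery is fully home against the metal stop plate, without forcing it, and finish while holding it pressed there so that the meter can be read. Leave everything else where it is.

Things in the scene. Friction and masses are not known exactly. Their poses are not given: they have to be found in the camera images.
- tester: grey bench battery tester, fixed fast to the bench, 177 mm long, 88 mm wide; at its far end (x = 30 to 92 mm) a case 37 mm high with a round meter on top, 55 mm high. x axis: the pushing direction, from the open end of the cradle to the contacts and meter, away from the robot; y left, z up. Origin on the bench, on the centre line, straight under the front face of the stop plate
- cradle (a point): point on the tester's cradle: a flat deck, top 14 mm above the bench, 64 mm wide, from x = -85 mm (open end) to x = 0 of the tester; this point is on its centre line at x = -35 mm. Axes as the tester's
- guides (a point): centre line between two black guide cheeks on the deck, at deck height, at x = -7 mm of the tester. They rise 7 mm above the deck and stand 29 mm apart from x = -7 mm to 0, flaring outwards from -13 to -7 mm: the battery's front end lies between them, 1.5 mm to spare each side; fingers must stay above or behind them, or they hit the cheeks before the battery is home
- stop_plate: aluminium stop plate of the tester, fixed across it, 5 mm thick, 44 mm wide, top 38 mm above the bench; its front face is the tester's plane x = 0. The contacts stand out through a window in it, 26 mm wide, from 3 to 14.5 mm above the deck: the terminals of a battery lying flat on the deck pass into it, the end of its body (17 mm high) stops against the plate. Frame as the tester's
- contacts (a joint): slide of the sprung contact block, in m: 0 at rest, growing as it is pushed in (along the tester's +x); about 0.007 when a battery's body meets the stop plate. Spring: 2 N at rest, about 5 N when the battery is home; it pushes the battery back if let go
- contact_face (a point): middle of the brass face of the contact block, 22.5 mm above the bench; at rest it stands 3 mm in front of the stop plate (x = -3 mm of the tester)
- battery_old: block battery that has been tested, lying flat in the tester's cradle, just short of the contacts, with its terminals towards them: same shape and frame as battery_new
- battery_new: block battery to be tested, lying flat on the bench: body 26 mm wide (its x), 45 mm long (its y), 17 mm high, about 45 g. Origin on the underside. Plain end at y = +24.5 mm, terminal end at y = -20.5 mm; two round terminals side by side stand out 4 mm further. Take it across its 26 mm sides. At first its terminals point away from the robot, within 0.9 rad of straight ahead
- battery_new_face (a point): middle of the terminal end face of battery_new's body (at y = -20.5 mm, 8.5 mm above its underside); its axes are the battery's
- tray: shallow white open tray, fixed, 100 mm (its x) by 150 mm (its y), 12 mm high, walls and floor 3 mm thick; origin at the middle of the underside. It and battery_new lie on the right of the tester, either one nearer to it
- syringe: plastic syringe lying on the bench behind, 176 mm long: leave alone
- screw_cap: red screw cap 28 mm wide, 12 mm high, lying on the bench behind: leave alone
- black_cap: black moulded connector cap, 42 mm long, lying on the bench behind: leave alone
- electrode_arm: electrode stand with a tall post and an arm, standing on the bench to the left of the tester (fixed, about 0.3 m high, origin on the bench): keep the robot clear of it
Mind the look-alikes: they are no part of the job. Leave any blue or purple look-alike of the battery_old alone.

How it is judged:
By the outcome, as a careful person would: the job done as asked, in the order asked, and still so for the second after the job is handed in, while the arm keeps its last pose, push and grip.
It also fails if it takes over 61 s, if anything falls off the work surface, if the arm or the gripper's body presses on something with over 40 N, if the wrist force passes 120 N, or if a joint passes its speed limit or range.

## Robot

A 6-joint arm with a two-finger parallel gripper is mounted at the origin on a cart in front of the work surface, level with it; the furniture and walls round the work are solid. World frame = base frame: x ahead of the robot, y to its left, z up, the work surface at z = 0. Lengths are in mm, angles in rad, forces in N, time in s.
With the tool pointing down it reaches from about 300 to 775 mm from the base axis. Payload 14.6 kg.
Tool frame: the origin (TCP) lies midway between the tips of the shut fingers; the grasp point (between the pads) lies grasp_offset behind it (grasp_offset is the distance from the TCP to the grasp point, in mm); z points along the fingers, y is the line along which they close (so a half turn about z gives the same grasp; the last joint's range is limited). The gripper opens to 94 mm and grips with 3 to 60 N. Pads are 16 mm wide; open, the fingers measure 119 mm over their backs; the gripper's body (75 mm by 177 mm) begins 78 mm behind the grasp point.
Start: joints at [1.281, 0.3, 1.521, -0, 1.321, -0.067], TCP at [121.527, 536.396, 205.446] pointing down, gripper open.
Joint ranges: [-3.03, 3.03], [-0.79, 2.21], [0.23, 2.52], [-1.04, 4.18], [0, 3.07], [-2.55, 2.55]. Speed limits (rad/s): [2.22, 2.22, 2.57, 3.14, 3.14, 3.14].

## Interface

Orientations are given as [roll, pitch, yaw] about the fixed x, y, z axes, in that order (R = Rz(yaw) Ry(pitch) Rx(roll)).
In Python, from cell import * gives the robot as it stands. The module is installed in compiled form; this text tells all that it offers.
- The arm moves only by the shell command python3 -m jog 'ROWS' [FORCE]. ROWS is JSON, a list of rows, each a list of 3 entries, a list of its own where there are three numbers: the finger opening in mm, from 0 to 94, then the shift along the tool's x, y, z in units of 50 mm (1.0 is 50 mm), then the turn about the tool's z in units of 180 degrees (1.0 is 180 degrees). In form: [[fingers, [dx, dy, dz], twist], ...]. A call has 1 to 20 rows; each row shifts and turns the commanded pose from where the row before left it, along the tool's axes as they then stand; what a row does not reach is not made up. A row lasts 1/10 s, in which the tool goes at most 50 mm and 8.59 degrees, less where a joint would pass 70% of its speed; a pose out of reach is approached as far as the arm can. A call with a number of a shift or a turn outside -1 to 1 is refused whole. A call with a gripper value outside its range is refused whole. The fingers move at their own pace and stop on an object; FORCE is the grip in N (left out, the last holds). Time passes only in rows, so rows that do not move let the fingers close. It gives the time, the measured TCP pose, the force, the opening and the grip force at its end, in the units of the state.
- read_state(): the state, without advancing time (a new reading comes with each control period).
- camera(name): name is "scene" or "top"; returns the picture (400x640x3 uint8, red, green, blue); there is no depth.
- calibration(name): a dict with "mtx" (3x3 intrinsics, pixels), "distortion" ([k1, k2, p1, p2, k3] as OpenCV has them; the pictures are not rectified), "cam_to_world" (4x4, takes a point from camera to world coordinates). Camera axes: x right, y down, z forward; pixel columns grow to the right and rows downward; lengths in mm; the calibration is good to about 2 mm. A picture is of the moment at which its call begins. calibration takes no time and is no camera call.
- sign_off(): hands the job in; it is judged then, once.
Trained networks look in the newest picture that a camera, given by its name, has taken for a name from the list of things; names that differ only in an ending like _2 or _b are one class to them, and where a whole thing is asked for, a point or a joint stands for the part that bears it (a point fixed in the world has none). Each returns a list of dicts, best first, with "conf" (0 to 1); they miss things now and then, are a little off and sometimes report something else, mostly with a low value. They report only what shows in the picture. A call takes as long as a camera call. They do not tell look-alikes from the thing itself.
- regions_of(camera, query): "pixels" (400x640 bool, what is visible of it) and "rect" ([centre column, centre row, width, height] in pixels, round what is visible of it).
The state is a dict: "clock": time; "joints": joint angles; "qd": joint speeds; "effort": joint torques, N m; "eef_pos": TCP position; "eef_rot": TCP orientation; "wrist_force": force on the tool from outside, world axes, zero at the start; "moment": the same for the moment, N m; "finger_gap": finger opening in mm; "finger_force": force on a finger pad.
Only numpy, scipy, OpenCV 4.12 (cv2) and the standard library are available. Lean on these libraries where they do the work, as an engineer would, in place of code of your own. Each camera call takes 0.05 s, during which the arm holds its last target. There are 200 camera calls.

## Working session

There is one attempt and no reset: what is moved stays moved. The work goes in short steps, Python scripts to look and compute and a shell command to move; the robot and the scene stay as the last step left them, time stands still between calls to the robot, and variables do not carry over. Pictures are saved under pics/ and viewed, at most 10 in all, crops included, and the job is handed in when it is done.

```bash
mkdir -p pics; python3 - <<'E'
from cell import *
import cv2,numpy as np
for n in ("scene","top"):
    im=camera(n); cv2.imwrite(f"pics/{n}0.png",im[:,:,::-1])
    c=calibration(n); print(n,np.round(c["mtx"],1).tolist(),c["distortion"],np.round(c["cam_to_world"],3).tolist())
    for q in ("tester","battery_old","battery_new","tray","stop_plate","guides","contact_face"):
        try: print(q,[(round(r["conf"],2),np.round(r["rect"]).tolist()) for r in regions_of(n,q)])
        except Exception as e: print(q,e)
print(read_state())
E
```

```text
scene [[465.2, 0.0, 318.5], [0.0, 465.2, 209.0], [0.0, 0.0, 1.0]] [-0.11288492  0.          0.          0.          0.        ] [[0.652, -0.298, 0.698, -587.48], [-0.758, -0.272, 0.592, -809.444], [0.014, -0.915, -0.403, 698.76], [0.0, 0.0, 0.0, 1.0]]
tester [(0.72, [304.0, 219.0, 48.0, 33.0])]
battery_old [(0.68, [296.0, 221.0, 13.0, 10.0]), (0.49, [327.0, 235.0, 13.0, 10.0])]
battery_new []
tray [(0.61, [409.0, 265.0, 59.0, 34.0])]
stop_plate [(0.49, [304.0, 215.0, 9.0, 5.0])]
guides [(0.71, [305.0, 218.0, 46.0, 36.0])]
contact_face []
top [[493.8, 0.0, 320.0], [0.0, 493.8, 197.9], [0.0, 0.0, 1.0]] [0.04600458 0.         0.         0.         0.        ] [[0.026, -0.996, 0.09, 413.412], [-1.0, -0.026, -0.0, 145.983], [0.003, -0.09, -0.996, 1371.659], [0.0, 0.0, 0.0, 1.0]]
tester [(0.89, [307.0, 218.0, 38.0, 68.0])]
battery_old [(0.68, [265.0, 229.0, 19.0, 12.0]), (0.67, [310.0, 233.0, 16.0, 17.0]), (0.61, [352.0, 229.0, 21.0, 10.0])]
battery_new [(0.59, [385.0, 228.0, 8.0, 13.0])]
tray [(0.6, [466.0, 225.0, 57.0, 47.0]), (0.5, [308.0, 216.0, 40.0, 69.0])]
stop_plate [(0.45, [310.0, 212.0, 15.0, 8.0])]
guides [(0.74, [307.0, 217.0, 35.0, 65.0])]
contact_face [(0.49, [394.0, 198.0, 43.0, 8.0])]
{'clock': 0.8, 'joints': array([ 1.28139377e+00,  2.99883394e-01,  1.52098665e+00, -3.55432450e-06,
        1.32068229e+00, -6.66102803e-02]), 'qd': array([ 0.00131453, -0.00014576, -0.00011243, -0.00094271, -0.00020592,
        0.00041324]), 'effort': array([-6.41479546e-04, -5.31617904e+01, -3.52917051e+01,  7.08592893e-02,
        2.11628631e-02, -3.09427901e-05]), 'eef_pos': array([121.5340758 , 536.40502237, 205.46034797]), 'eef_rot': array([3.14155265e+00, 6.11980841e-06, 2.91880125e+00]), 'wrist_force': array([-0.39289794, -0.04453602,  0.12964606]), 'moment': array([-0.03068103,  0.00622446, -0.00948199]), 'finger_force': 0.0, 'finger_gap': 94.10387647918796}
```

```bash
python3 - <<'E'
import cv2
a=cv2.imread("pics/top0.png")[170:290,240:520]; cv2.imwrite("pics/t1.png",cv2.resize(a,(784,336),interpolation=cv2.INTER_CUBIC))
a=cv2.imread("pics/top0.png")[190:265,250:400]; cv2.imwrite("pics/t1.png",cv2.resize(a,(800,400),interpolation=cv2.INTER_CUBIC))
a=cv2.imread("pics/scene0.png")[180:300,250:450]; cv2.imwrite("pics/s1.png",cv2.resize(a,(800,480),interpolation=cv2.INTER_CUBIC))
E
```

```text
(no output)
```

View pics/top0.png

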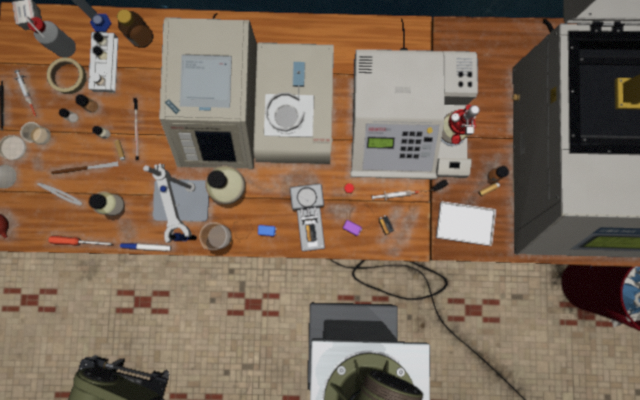

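View pics/t1.png

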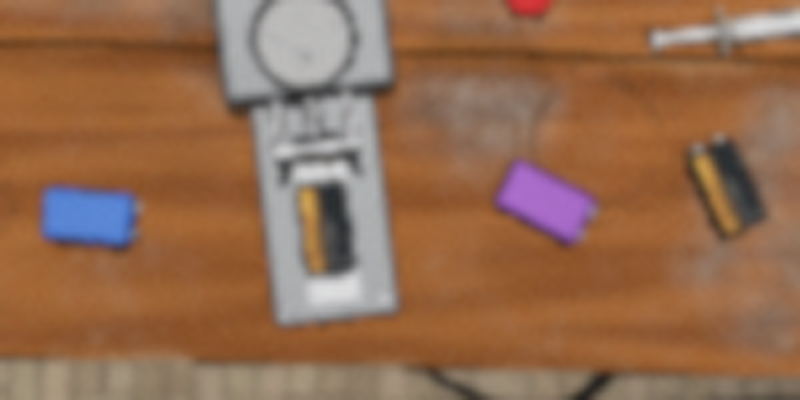

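View pics/s1.png

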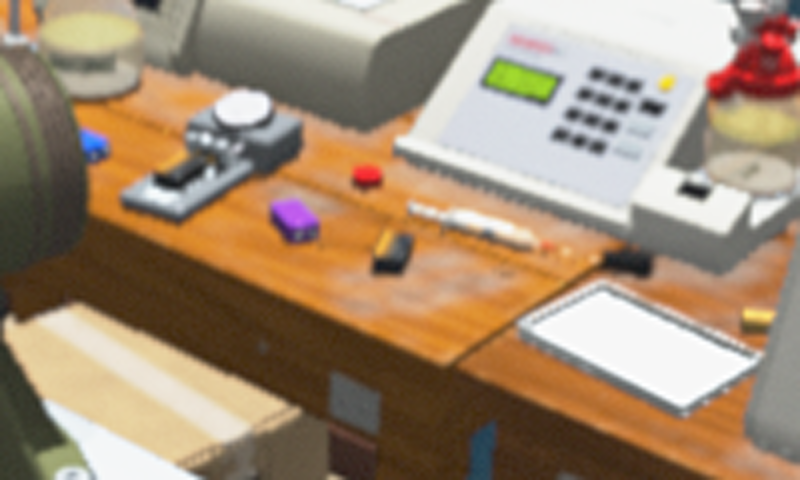

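The top view shows four candidates. A black/orange battery lies in the cradle at (312,233) and is battery_old. A black/orange battery on the bench at (386,225) is battery_new, with its terminals up and to the left. The blue (266,231) and purple (352,229) blocks are look-alikes to leave alone. The tray is at (466,224). I chose by the orange/black colour, and the crop confirms it.

```bash
cat > h.py <<'E'
from cell import *
import cv2,numpy as np
from scipy.optimize import minimize, least_squares
C={n:calibration(n) for n in("scene","top")}
def proj(P,n):
    T=np.linalg.inv(C[n]["cam_to_world"]); 
    return cv2.projectPoints(np.asarray(P,float).reshape(-1,1,3),cv2.Rodrigues(T[:3,:3])[0],T[:3,3],C[n]["mtx"],np.array(C[n]["distortion"]))[0][:,0]
def ray(px,n):
    u=cv2.undistortPoints(np.array([[px]],float),C[n]["mtx"],np.array(C[n]["distortion"]))[0,0]
    T=C[n]["cam_to_world"]; return T[:3,3],T[:3,:3]@np.r_[u,1]
def plane(px,n,z):
    o,d=ray(px,n); return o+d*(z-o[2])/d[2]
def tri(pt,ps):
    A=[];b=[]
    for n,p in(("top",pt),("scene",ps)):
        o,d=ray(p,n); d/=np.linalg.norm(d); M=np.eye(3)-np.outer(d,d); A.append(M);b.append(M@o)
    return np.linalg.lstsq(np.vstack(A),np.hstack(b),rcond=None)[0]
def place(L,p):
    c,s=np.cos(p[2]),np.sin(p[2]); L=np.asarray(L,float)
    return np.c_[p[0]+c*L[:,0]-s*L[:,1],p[1]+s*L[:,0]+c*L[:,1],L[:,2]]
def seg(a,b,k=30): return np.linspace(a,b,k)
def rect(x0,x1,y0,y1,z): return [seg((x0,y0,z),(x1,y0,z)),seg((x1,y0,z),(x1,y1,z)),seg((x1,y1,z),(x0,y1,z)),seg((x0,y1,z),(x0,y0,z))]
def grad(im,s=0.8):
    g=cv2.GaussianBlur(im,(0,0),s).astype(np.float32)
    gx=cv2.Sobel(g,cv2.CV_32F,1,0)/8; gy=cv2.Sobel(g,cv2.CV_32F,0,1)/8
    return gx,gy
def score(p,edges,G,n):
    t=0;w=0
    for e in edges:
        q=proj(place(e,p),n).astype(np.float32); d=q[-1]-q[0]; d/=np.linalg.norm(d)+1e-9
        gx,gy=[cv2.remap(g,q[:,0].copy(),q[:,1].copy(),cv2.INTER_CUBIC).reshape(-1,3) for g in G]
        v=np.abs((-d[1]*gx+d[0]*gy)).max(1); t+=np.minimum(v,25).mean(); 
    return t/len(edges)
def fit(p0,edges,ims,names):
    Gs={n:grad(ims[n]) for n in names}
    f=lambda p:-sum(score(p,edges,Gs[n],n) for n in names)
    best=None
    for dx in(-5,0,5):
        for dy in(-5,0,5):
            for da in(-.06,0,.06):
                s=minimize(f,np.add(p0,(dx,dy,da)),method="Nelder-Mead",options=dict(initial_simplex=np.add(p0,(dx,dy,da))+np.array([[0,0,0],[3,0,0],[0,3,0],[0,0,.04]]),xatol=.02,fatol=.001))
                if best is None or s.fun<best.fun: best=s
    return best
TEST=[seg((-85,-32,14),(-85,32,14)),seg((-85,-32,14),(-15,-32,14)),seg((-85,32,14),(-15,32,14))]+[seg((30,-44,37),(92,-44,37)),seg((30,44,37),(92,44,37)),seg((92,-44,37),(92,44,37)),seg((30,-44,37),(30,44,37))]
def batt(z): return rect(-13,13,-20.5,24.5,z+17)
TRAY=rect(-50,50,-75,75,12)
E
cat > m.py <<'E'
from h import *
ims={n:camera(n) for n in C}
m={}
for q in("battery_old","battery_new","tray","tester"):
  for n in C: m[q,n]=[r["rect"][:2] for r in regions_of(n,q)]
for a,b in(("old",((312,233),(296,221))),("new",((386,225),(348,243))),("tray",((466,224),(409,265)))): print(a,"tri rough",tri(*b).round(1))
ft=plane((312,233),"top",31); tr=plane((307,217),"top",20); 
for ns in(["top"],["scene"],["top","scene"]):
    s=fit([ft[0]+32,ft[1],-.08],TEST,ims,ns); print("tester",ns,s.x.round(3),-s.fun)
    s=fit([*ft[:2],-.08+np.pi/2-np.pi],batt(14),ims,ns) ; print("old",ns,s.x.round(3),-s.fun)
    f=plane((386,225),"top",17); s=fit([*f[:2],-np.pi/2+.3+0*np.pi+np.pi],batt(0),ims,ns); print("new",ns,s.x.round(3),-s.fun)
    f=plane((466,224),"top",12); s=fit([*f[:2],-.03],TRAY,ims,ns); print("tray",ns,s.x.round(3),-s.fun)
E
python3 m.py
```

```text
old tri rough [439.9 163.6  31. ]
new tri rough [466.6 -38.4   8.8]
tray tri rough [ 474.8 -256.6   10.7]
tester ['top'] [4.76184e+02 1.72928e+02 1.48000e-01] 21.742055892944336
old ['top'] [438.419 167.768  -1.429] 24.087263107299805
new ['top'] [468.51  -38.608   2.039] 18.585548400878906
tray ['top'] [ 4.77542e+02 -2.57119e+02 -1.25000e-01] 24.735271453857422
tester ['scene'] [4.88170e+02 1.71318e+02 1.68000e-01] 22.51934814453125
old ['scene'] [424.43  155.361  -1.288] 23.114154815673828
new ['scene'] [465.224 -39.251   2.016] 19.893295288085938
tray ['scene'] [ 4.79021e+02 -2.57858e+02 -1.14000e-01] 24.003265380859375
tester ['top', 'scene'] [4.81271e+02 1.72790e+02 1.59000e-01] 42.74137496948242
old ['top', 'scene'] [437.52  167.696  -1.497] 38.8787841796875
new ['top', 'scene'] [468.071 -38.441   2.038] 37.992347717285156
tray ['top', 'scene'] [ 4.78534e+02 -2.57509e+02 -1.17000e-01] 48.66600036621094
```

```bash
cat > m2.py <<'E'
from h import *
ims={n:camera(n) for n in C}
ft=plane((312,233),"top",31)
R={}
for ns in(["top"],["scene"],["top","scene"]):
    s=fit([476,173,.148],TEST,ims,ns); print("tester",ns,s.x.round(3),-s.fun); R["t",ns[0],len(ns)]=s.x
    s=fit([*ft[:2],.148+np.pi/2],batt(14),ims,ns) ; print("old",ns,s.x.round(3),-s.fun);R["o",ns[0],len(ns)]=s.x
def ov(n,x0,y0,w,h,k,items):
    a=cv2.resize(ims[n][y0:y0+h,x0:x0+w,::-1],None,fx=k,fy=k,interpolation=cv2.INTER_CUBIC)
    for E,p,c in items:
        for e in E:
            q=((proj(place(e,p),n)-[x0,y0]+.5)*k).astype(int); cv2.polylines(a,[q.reshape(-1,1,2)],False,c,1)
    return a
T=R["t","top",1]
P=[seg((0,-22,38),(0,22,38)),seg((5,-22,38),(5,22,38)),seg((-7,-14.5,21),(0,-14.5,21)),seg((-7,14.5,21),(0,14.5,21))]
a=ov("top",280,178,60,78,7,[(TEST+P,T,(0,255,0)),(batt(14),R["o","top",1],(0,0,255))])
b=ov("scene",275,195,60,45,6,[(TEST+P,T,(0,255,0)),(batt(14),R["o","top",1],(0,0,255))])
c=np.zeros((546,790,3),np.uint8); c[:a.shape[0],:a.shape[1]]=a; c[:b.shape[0],425:425+b.shape[1]]=b
cv2.imwrite("pics/ov1.png",c)
E
python3 m2.py
```

```text
tester ['top'] [4.76204e+02 1.72675e+02 1.51000e-01] 21.72538185119629
old ['top'] [442.373 168.361   1.711] 24.09912109375
tester ['scene'] [4.88195e+02 1.71513e+02 1.72000e-01] 22.49870491027832
old ['scene'] [428.725 156.486   1.915] 23.155223846435547
tester ['top', 'scene'] [4.81145e+02 1.72838e+02 1.56000e-01] 42.70477294921875
old ['top', 'scene'] [441.509 167.995   1.645] 38.90871047973633
```

View pics/ov1.png

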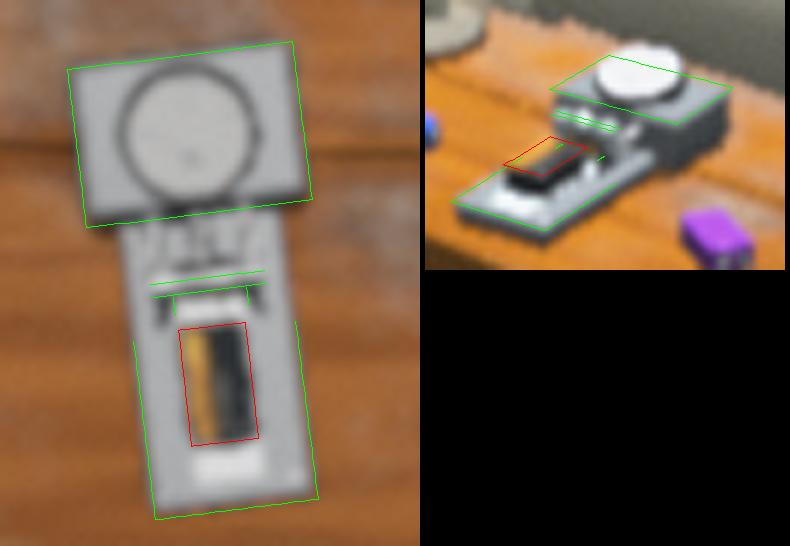

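The overlay shows the top-view fit sitting well on the case (190,135), stop plate (207,285), guides, and battery_old (218,385). The scene camera is about 1 px off. I'll use the top fit and correct it from the grasps.

```bash
cat > go.py <<'E'
import sys; from cell import *; import numpy as np
x,y,z,yaw=map(float,sys.argv[1:5]); s=read_state()
r,p,c=s["eef_rot"]; d=np.array([x,y,z])-s["eef_pos"]
dw=(yaw-c+np.pi)%(2*np.pi)-np.pi
def loc(c): return np.array([d[0]*np.cos(c)+d[1]*np.sin(c), d[0]*np.sin(c)-d[1]*np.cos(c), -d[2]])/50
print("pos",s["eef_pos"].round(2),"rpy",np.round(s["eef_rot"],4),"t",s["clock"],"gap",round(s["finger_gap"],2),"F",s["wrist_force"].round(2),"ff",s["finger_force"])
print("shift total, before twist",loc(c).round(3),"after twist",loc(yaw).round(3),"twist",round(-dw/np.pi,4),"min rows",round(np.linalg.norm(d)/50,1),round(abs(dw)/.1499,1))
E
python3 -c "
import cell;print([n for n in dir(cell) if n[0]!='_'],getattr(cell,'grasp_offset',None))"
python3 go.py 442.4 168.4 100 3.286
```

```text
['Unreachable', 'calibration', 'camera', 'grasp_offset', 'read_state', 'regions_of', 'sign_off'] 18.8
pos [121.5  536.41 205.47] rpy [ 3.1416 -0.      2.9189] t 1.4 gap 94.36 F [-0.23 -0.75 -1.04] ff 0.0
shift total, before twist [-7.885 -5.761  2.109] after twist [-5.292 -8.207  2.109] twist -0.1169 min rows 10.0 2.4
```

```bash
python3 -m jog '[[46,[0,0,0],-0.039],[46,[0,0,0],-0.039],[46,[0,0,0],-0.039],[46,[-0.44,-0.68,0.1],0],[46,[-0.44,-0.68,0.1],0],[46,[-0.44,-0.68,0.1],0],[46,[-0.44,-0.68,0.1],0],[46,[-0.44,-0.68,0.1],0],[46,[-0.44,-0.68,0.1],0],[46,[-0.44,-0.68,0.1],0],[46,[-0.44,-0.68,0.1],0],[46,[-0.44,-0.68,0.1],0],[46,[-0.44,-0.68,0.1],0],[46,[-0.44,-0.68,0.1],0],[46,[-0.44,-0.68,0.1],0],[46,[0,0,0],0],[46,[0,0,0],0]]' 12; python3 go.py 442.4 168.4 17 3.286
```

```text
clock: 3.1
eef_pos: [441.7, 170.4, 145.3]
eef_rot: [3.142, -0.001, -2.999]
wrist_force: [0.5, 0.1, 0.1]
finger_gap: 46.1
finger_force: 0.0
pos [441.69 170.36 145.29] rpy [ 3.1415e+00 -5.0000e-04 -2.9986e+00] t 3.1 gap 46.11 F [0.46 0.11 0.12] ff 0.0
shift total, before twist [-0.008 -0.041  2.566] after twist [-0.008 -0.041  2.566] twist -0.0004 min rows 2.6 0.0
```

```bash
python3 -m jog '[[46,[0,-0.04,0.4],0],[46,[0,0,0.4],0],[46,[0,0,0.4],0],[46,[0,0,0.4],0],[46,[0,0,0.4],0],[46,[0,0,0.3],0],[46,[0,0,0.2],0],[46,[0,0,0.06],0],[46,[0,0,0],0]]' && python3 -m jog '[[20,[0,0,0],0],[20,[0,0,0],0],[20,[0,0,0],0],[20,[0,0,0],0],[20,[0,0,0],0],[20,[0,0,0],0]]' 12
```

```text
clock: 4.0
eef_pos: [441.8, 169.2, 17.6]
eef_rot: [3.142, 0.0, -2.996]
wrist_force: [0.2, -0.1, -0.3]
finger_gap: 45.5
finger_force: 0.0
clock: 4.6
eef_pos: [442.2, 168.8, 17.9]
eef_rot: [3.141, 0.001, -2.997]
wrist_force: [-1.6, -0.1, 6.7]
finger_gap: 25.8
finger_force: 12.0
```

```bash
python3 -m jog '[[20,[0,0,-0.1],0],[20,[0,0,-0.3],0],[20,[0,0,-0.5],0],[20,[0,0,-0.5],0],[20,[0,0,-0.5],0],[20,[0,0,0],0.0425],[20,[0,0,0],0.0425],[20,[0,0,0],0]]' 12; python3 go.py 478 -238 40 3.02
```

```text
clock: 5.4
eef_pos: [441.9, 168.7, 112.8]
eef_rot: [3.141, 0.0, 3.017]
wrist_force: [0.2, 0.4, -0.6]
finger_gap: 25.5
finger_force: 12.0
pos [441.89 168.73 112.76] rpy [3.1415e+00 3.0000e-04 3.0171e+00] t 5.4 gap 25.49 F [ 0.18  0.41 -0.57] ff 11.995695233345032
shift total, before twist [-1.727 -7.982  1.455] after twist [-1.704 -7.987  1.455] twist -0.0009 min rows 8.3 0.0
```

```bash
python3 -m jog '[[20,[-0.143,-0.665,0],0],[20,[-0.143,-0.665,0],0],[20,[-0.143,-0.665,0],0],[20,[-0.143,-0.665,0],0],[20,[-0.143,-0.665,0],0],[20,[-0.143,-0.665,0],0],[20,[-0.143,-0.665,0],0],[20,[-0.143,-0.665,0],0],[20,[-0.143,-0.665,0],0],[20,[-0.143,-0.665,0],0],[20,[-0.143,-0.665,0],0],[20,[-0.143,-0.665,0],0],[20,[0,0,0],0],[20,[0,0,0],0],[20,[0,0,0.5],0],[20,[0,0,0.5],0],[20,[0,0,0.5],0],[20,[0,0,0.3],0],[20,[0,0,0.1],0],[20,[0,0,0],0]]'; python3 go.py 478 -238 7.4 3.02
```

```text
clock: 7.4
eef_pos: [478.3, -236.9, 17.3]
eef_rot: [3.141, -0.001, 3.021]
wrist_force: [0.0, 0.5, 0.6]
finger_gap: 26.0
finger_force: 12.0
pos [ 478.34 -236.89   17.3 ] rpy [ 3.1412e+00 -8.0000e-04  3.0214e+00] t 7.4 gap 26.03 F [0.04 0.48 0.64] ff 11.994565576314926
shift total, before twist [ 0.004 -0.023  0.198] after twist [ 0.004 -0.023  0.198] twist 0.0004 min rows 0.2 0.0
```

```bash
python3 -m jog '[[20,[0,0,0.08],0],[20,[0,0,0.07],0],[20,[0,0,0.05],0],[20,[0,0,0],0],[20,[0,0,0],0]]'; python3 go.py 478 -238 7.2 3.02
```

```text
clock: 7.9
eef_pos: [478.5, -237.8, 7.6]
eef_rot: [-3.142, 0.0, 3.019]
wrist_force: [0.5, -0.4, -0.5]
finger_gap: 25.8
finger_force: 12.0
pos [ 478.45 -237.78    7.55] rpy [-3.1415e+00  1.0000e-04  3.0193e+00] t 7.9 gap 25.81 F [ 0.55 -0.36 -0.45] ff 11.99451819062233
shift total, before twist [ 0.008 -0.006  0.007] after twist [ 0.008 -0.006  0.007] twist -0.0002 min rows 0.0 0.0
```

```bash
python3 -m jog '[[44,[0,0,0],0],[44,[0,0,0],0],[44,[0,0,0],0],[44,[0,0,0],0],[44,[0,0,-0.3],0],[44,[0,0,-0.5],0],[44,[0,0,-0.5],0],[44,[0,0,-0.5],0],[44,[0,0,-0.5],0],[44,[0.55,0.35,0],0],[44,[0.55,0.35,0],0],[44,[0.55,0.35,0],0],[44,[0.55,0.35,0],0],[44,[0.55,0.35,0],0],[44,[0.55,0.35,0],0],[44,[0,0,0],0],[44,[0,0,0],0]]'
cat > m3.py <<'E'
from m2 import *
for ns in(["top"],["scene"]):
    s=fit([478,-238,3.02+np.pi/2-np.pi],batt(3),ims,ns); print("old in tray",ns,s.x.round(3),-s.fun); R["ot",ns[0]]=s.x
    s=fit([468.5,-38.6,2.039],batt(0),ims,ns); print("new",ns,s.x.round(3),-s.fun); R["n",ns[0]]=s.x
for n in C: print("net",n,[(round(r["conf"],2),np.round(r["rect"],1).tolist()) for r in regions_of(n,"battery_new")])
a=ov("top",360,195,50,60,7,[(batt(0),R["n","top"],(0,255,0))]); b=ov("top",432,195,64,60,6,[(batt(3),R["ot","top"],(0,255,0)),(TRAY,[477.5,-257.1,-.125],(0,0,255))])
c=np.zeros((420,790,3),np.uint8); c[:420,:350]=a; c[:360,380:380+384]=b; cv2.imwrite("pics/ov2.png",c)
E
python3 m3.py
```

```text
clock: 9.6
eef_pos: [327.9, -113.5, 123.0]
eef_rot: [-3.141, 0.002, 3.02]
wrist_force: [0.2, 0.3, -1.1]
finger_gap: 44.2
finger_force: 0.0
tester ['top'] [4.76195e+02 1.72871e+02 1.48000e-01] 21.88385009765625
old ['top'] [452.043 169.277   1.709] 14.260909080505371
tester ['scene'] [4.89287e+02 1.71688e+02 1.88000e-01] 22.636804580688477
old ['scene'] [458.891 172.494   1.72 ] 23.3287353515625
tester ['top', 'scene'] [4.81278e+02 1.73116e+02 1.53000e-01] 43.002872467041016
old ['top', 'scene'] [453.371 169.863   1.654] 36.52067565917969
old in tray ['top'] [ 478.075 -236.689    1.453] 25.0
new ['top'] [468.59  -38.526   2.039] 18.893508911132812
old in tray ['scene'] [ 474.751 -244.823    1.772] 22.812789916992188
new ['scene'] [465.74  -38.888   2.019] 20.363994598388672
net scene [(0.52, [346.6, 244.8, 9.9, 11.8])]
net top [(0.71, [459.4, 224.7, 12.8, 14.4])]
```

View pics/ov2.png

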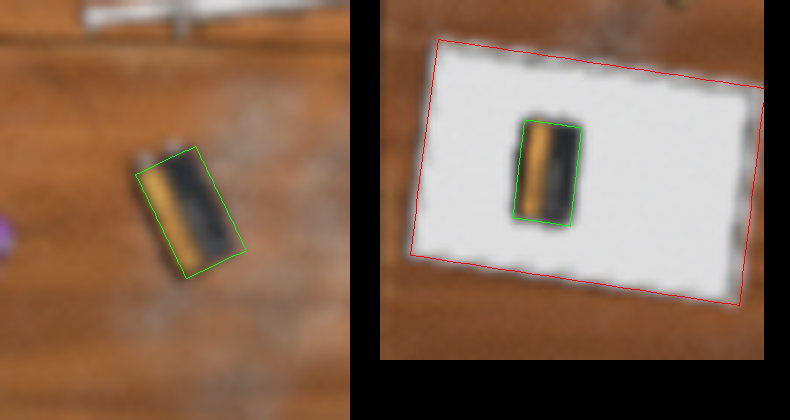

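The left crop shows battery_new at (190,212), with terminals up and to the left, and the fit is good. The right crop shows battery_old inside the tray at (547,172), about 1 mm from where the robot put it down. Next I grasp battery_new a little towards its plain end.

```bash
python3 go.py 461.4 -42.6 60 3.61
```

```text
pos [ 327.94 -113.8   122.4 ] rpy [ 3.1415e+00 -2.0000e-04  3.0190e+00] t 9.8 gap 43.94 F [ 0.45 -0.52 -0.48] ff 0.0
shift total, before twist [-2.475  1.74   1.248] after twist [-3.025  0.066  1.248] twist -0.1881 min rows 3.3 3.9
```

```bash
python3 -m jog '[[44,[0,0,0],-0.047],[44,[0,0,0],-0.047],[44,[0,0,0],-0.047],[44,[0,0,0],-0.047],[44,[-0.605,0.013,0],0],[44,[-0.605,0.013,0],0],[44,[-0.605,0.013,0],0],[44,[-0.605,0.013,0.4],0],[44,[-0.605,0.013,0.4],0],[44,[0,0,0.4],0],[44,[0,0,0],0],[44,[0,0,0],0]]'; python3 go.py 461.4 -42.6 3.6 3.61
```

```text
clock: 11.0
eef_pos: [460.9, -42.5, 62.5]
eef_rot: [3.141, -0.001, -2.674]
wrist_force: [-0.5, -1.0, 0.2]
finger_gap: 44.1
finger_force: 0.0
pos [460.87 -42.47  62.51] rpy [ 3.1410e+00 -9.0000e-04 -2.6736e+00] t 11.0 gap 44.12 F [-0.45 -1.    0.23] ff 0.0
shift total, before twist [-0.008 -0.007  1.178] after twist [-0.008 -0.007  1.178] twist -0.0001 min rows 1.2 0.0
```

```bash
python3 -m jog '[[44,[0,0,0.4],0],[44,[0,0,0.4],0],[44,[0,0,0.25],0],[44,[0,0,0.12],0],[44,[0,0,0],0],[44,[0,0,0],0]]' && python3 -m jog '[[18,[0,0,0],0],[18,[0,0,0],0],[18,[0,0,0],0],[18,[0,0,0],0],[18,[0,0,0],0],[18,[0,0,0],0],[18,[0,0,0],0]]' 25; python3 go.py 461.4 -42.6 3.6 3.61
```

```text
clock: 11.6
eef_pos: [461.4, -42.4, 4.7]
eef_rot: [-3.141, 0.001, -2.673]
wrist_force: [0.2, 0.7, 1.1]
finger_gap: 44.0
finger_force: 0.0
clock: 12.3
eef_pos: [461.1, -42.2, 4.3]
eef_rot: [-3.141, 0.0, -2.673]
wrist_force: [-1.4, 0.2, 5.6]
finger_gap: 25.7
finger_force: 25.0
pos [461.14 -42.2    4.33] rpy [-3.1413e+00  4.0000e-04 -2.6732e+00] t 12.3 gap 25.7 F [-1.45  0.22  5.64] ff 24.991613030433655
shift total, before twist [-0.001 -0.01   0.015] after twist [-0.001 -0.01   0.015] twist 0.0 min rows 0.0 0.0
```

```bash
python3 -m jog '[[18,[0,0,-0.1],0],[18,[0,0,-0.3],0],[18,[0,0,-0.5],0],[18,[0,0,-0.5],0],[18,[0,0,-0.4],0],[18,[0,0,0],0.034],[18,[0,0,0],0.034],[18,[0,0,0],0.034],[18,[0,0,0],0]]'; python3 go.py 423.3 163.9 40 3.2906
```

```text
clock: 13.2
eef_pos: [460.9, -42.2, 94.2]
eef_rot: [-3.142, 0.0, -2.995]
wrist_force: [1.1, 0.1, -0.3]
finger_gap: 25.6
finger_force: 25.0
pos [460.89 -42.19  94.16] rpy [-3.1415e+00  1.0000e-04 -2.9954e+00] t 13.2 gap 25.62 F [ 1.06  0.08 -0.32] ff 24.99133139848709
shift total, before twist [0.143 4.187 1.083] after twist [0.132 4.188 1.083] twist -0.0009 min rows 4.3 0.0
```

```bash
python3 -m jog '[[18,[0.02,0.598,0],-0.001],[18,[0.02,0.598,0],0],[18,[0.02,0.598,0],0],[18,[0.02,0.598,0],0],[18,[0.02,0.598,0],0],[18,[0.02,0.598,0],0],[18,[0.02,0.598,0],0],[18,[0,0,0.4],0],[18,[0,0,0.4],0],[18,[0,0,0.28],0],[18,[0,0,0],0],[18,[0,0,0],0]]'; python3 go.py 423.3 163.9 18.8 3.2906
cat > m4.py <<'E'
from m2 import *
from h import *
a=ov("top",285,200,50,55,7,[(TEST+P,[476.2,172.9,.149],(0,255,0))])
b=ov("scene",275,195,60,50,7,[])
c=np.zeros((390,790,3),np.uint8); c[:385,:350]=a; c[:350,360:780]=b; cv2.imwrite("pics/ov3.png",c)
E
python3 m4.py >/dev/null
```

```text
clock: 14.4
eef_pos: [422.7, 163.7, 40.4]
eef_rot: [-3.142, -0.0, -2.989]
wrist_force: [-0.2, 0.2, -1.3]
finger_gap: 25.6
finger_force: 25.0
pos [422.74 163.69  40.36] rpy [-3.1416e+00 -1.0000e-04 -2.9887e+00] t 14.4 gap 25.63 F [-0.2   0.17 -1.28] ff 24.990476667881012
shift total, before twist [-0.012  0.002  0.431] after twist [-0.012  0.002  0.431] twist 0.0012 min rows 0.4 0.0
```

View pics/ov3.png

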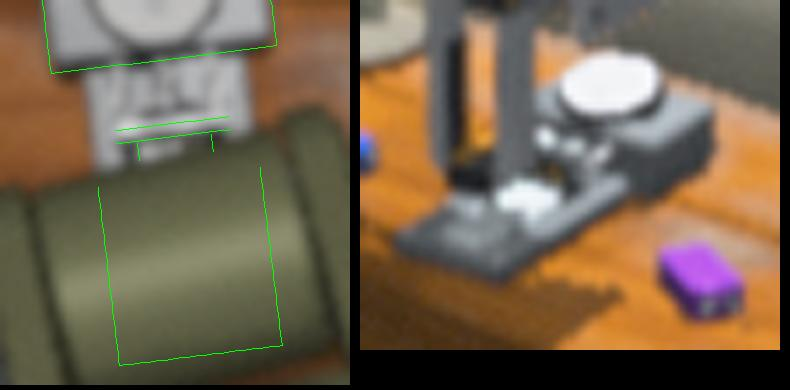

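```bash
python3 -m jog '[[18,[0,0,0.2],0.001],[18,[0,0,0.15],0],[18,[0,0,0.07],0],[18,[0,0,0],0],[18,[0,0,0],0]]'; python3 -m jog '[[18,[-0.06,0,0],0],[18,[-0.06,0,0],0],[18,[-0.06,0,0],0],[18,[-0.04,0,0],0],[18,[0,0,0],0],[18,[0,0,0],0]]'; python3 go.py 434.2 165.5 18.8 3.2906
```

```text
clock: 15.0
eef_pos: [422.5, 163.6, 18.7]
eef_rot: [-3.142, -0.0, -2.994]
wrist_force: [-0.8, 0.3, 0.0]
finger_gap: 25.5
finger_force: 25.0
clock: 15.6
eef_pos: [433.5, 165.3, 18.9]
eef_rot: [-3.142, -0.0, -2.994]
wrist_force: [-0.3, -0.1, 0.2]
finger_gap: 25.6
finger_force: 25.0
pos [433.49 165.28  18.91] rpy [-3.1416e+00 -1.0000e-04 -2.9937e+00] t 15.6 gap 25.61 F [-0.27 -0.14  0.17] ff 24.99680668115616
shift total, before twist [-0.015  0.002  0.002] after twist [-0.015  0.002  0.002] twist -0.0004 min rows 0.0 0.0
```

```bash
python3 -m jog '[[18,[-0.04,0,0],0],[18,[-0.04,0,0],0],[18,[0,0,0],0]]'; python3 -m jog '[[18,[-0.04,0,0],0],[18,[0,0,0],0]]';python3 -m jog '[[18,[-0.04,0,0],0],[18,[0,0,0],0],[18,[0,0,0],0]]'
```

```text
clock: 15.9
eef_pos: [437.7, 165.9, 19.0]
eef_rot: [3.142, 0.0, -2.994]
wrist_force: [-1.0, -0.5, -0.3]
finger_gap: 25.8
finger_force: 25.0
clock: 16.1
eef_pos: [439.6, 166.2, 19.0]
eef_rot: [-3.142, 0.0, -2.994]
wrist_force: [0.6, -0.4, -0.3]
finger_gap: 25.8
finger_force: 25.0
clock: 16.4
eef_pos: [441.4, 166.5, 18.9]
eef_rot: [-3.142, -0.0, -2.994]
wrist_force: [0.2, -0.3, -0.4]
finger_gap: 25.6
finger_force: 25.0
```

```bash
python3 -m jog '[[18,[-0.03,0,0],0],[18,[0,0,0],0],[18,[0,0,0],0]]'; python3 -m jog '[[18,[-0.03,0,0],0],[18,[0,0,0],0],[18,[0,0,0],0]]'; python3 -c "
from cell import *
for i in range(3): print(read_state()['wrist_force'].round(2))"
```

```text
clock: 16.7
eef_pos: [442.4, 166.7, 18.8]
eef_rot: [-3.142, -0.001, -2.994]
wrist_force: [-4.8, 0.2, 2.0]
finger_gap: 25.6
finger_force: 25.0
clock: 17.0
eef_pos: [444.1, 167.2, 18.7]
eef_rot: [3.141, -0.0, -2.994]
wrist_force: [-2.5, 4.5, -3.3]
finger_gap: 26.0
finger_force: 25.0
[-2.53  4.48 -3.35]
[-2.53  4.48 -3.35]
[-2.53  4.48 -3.35]
```

```bash
python3 -m jog '[[18,[0,0.02,0],0],[18,[0,0,0],0],[18,[0,0,0],0]]'; python3 -m jog '[[18,[0,0.01,0],0],[18,[0,0,0],0],[18,[0,0,0],0]]'
```

```text
clock: 17.3
eef_pos: [444.2, 167.8, 18.9]
eef_rot: [-3.141, -0.0, -2.994]
wrist_force: [-3.9, -0.7, -2.5]
finger_gap: 25.7
finger_force: 25.0
clock: 17.6
eef_pos: [444.2, 168.3, 19.0]
eef_rot: [-3.141, 0.0, -2.994]
wrist_force: [-2.4, -1.9, -1.1]
finger_gap: 25.9
finger_force: 25.0
```

```bash
python3 -m jog '[[18,[-0.03,0,0],0],[18,[0,0,0],0],[18,[0,0,0],0]]'; python3 -m jog '[[18,[0,0.02,0],0],[18,[0,0,0],0],[18,[0,0,0],0]]'; python3 -m jog '[[18,[0,0.01,0],0],[18,[0,0,0],0],[18,[0,0,0],0]]'
```

```text
clock: 17.9
eef_pos: [445.6, 168.6, 18.9]
eef_rot: [-3.142, -0.0, -2.994]
wrist_force: [-4.0, -3.0, -0.4]
finger_gap: 25.5
finger_force: 25.0
clock: 18.2
eef_pos: [445.5, 169.7, 19.0]
eef_rot: [3.142, 0.0, -2.994]
wrist_force: [-3.1, -2.2, -1.0]
finger_gap: 25.8
finger_force: 25.0
clock: 18.5
eef_pos: [445.4, 170.1, 19.0]
eef_rot: [3.142, 0.0, -2.994]
wrist_force: [-3.4, -2.6, -0.6]
finger_gap: 25.7
finger_force: 25.0
```

```bash
python3 -m jog '[[18,[0,-0.02,0],0],[18,[0,0,0],0],[18,[0,0,0],0]]'; python3 -m jog '[[18,[-0.03,0,0],0],[18,[0,0,0],0],[18,[0,0,0],0]]'; python3 -m jog '[[18,[-0.03,0,0],0],[18,[0,0,0],0],[18,[0,0,0],0]]'; python3 go.py 476.2 172.9 18.8 3.2906
```

```text
clock: 18.8
eef_pos: [445.5, 169.3, 19.0]
eef_rot: [3.141, 0.0, -2.994]
wrist_force: [-4.2, 1.5, -0.0]
finger_gap: 25.6
finger_force: 25.0
clock: 19.1
eef_pos: [447.1, 169.4, 19.0]
eef_rot: [3.142, -0.0, -2.994]
wrist_force: [-4.5, 1.6, -0.2]
finger_gap: 26.1
finger_force: 25.0
clock: 19.4
eef_pos: [448.4, 169.6, 18.9]
eef_rot: [3.142, -0.0, -2.994]
wrist_force: [-5.7, 1.6, -0.8]
finger_gap: 25.8
finger_force: 25.0
pos [448.43 169.59  18.93] rpy [ 3.1416e+00 -2.0000e-04 -2.9937e+00] t 19.4 gap 25.79 F [-5.74  1.65 -0.81] ff 25.0026074051857
shift total, before twist [-0.559 -0.016  0.003] after twist [-0.559 -0.017  0.003] twist -0.0004 min rows 0.6 0.0
```

```bash
python3 -m jog '[[18,[0,0,0.012],0],[18,[0,0,0],0],[18,[0,0,0],0]]'; python3 -m jog '[[18,[-0.02,0,0],0],[18,[0,0,0],0],[18,[0,0,0],0]]'; python3 -m jog '[[18,[-0.02,0,0],0],[18,[0,0,0],0],[18,[0,0,0],0]]'
```

```text
clock: 19.7
eef_pos: [448.6, 169.5, 18.5]
eef_rot: [-3.142, 0.0, -2.994]
wrist_force: [-5.2, 0.6, 1.4]
finger_gap: 25.8
finger_force: 25.0
clock: 20.0
eef_pos: [448.9, 169.6, 18.3]
eef_rot: [-3.141, -0.001, -2.994]
wrist_force: [-9.4, -0.5, 4.4]
finger_gap: 25.4
finger_force: 25.0
clock: 20.3
eef_pos: [449.1, 169.6, 18.2]
eef_rot: [-3.141, -0.004, -2.994]
wrist_force: [-14.1, -0.4, 9.4]
finger_gap: 25.7
finger_force: 25.0
```

```bash
python3 -m jog '[[18,[0.008,0,-0.004],0],[18,[0,0,0],0],[18,[0,0,0],0]]'; python3 m4.py >/dev/null
```

```text
clock: 20.6
eef_pos: [449.0, 169.6, 18.3]
eef_rot: [-3.141, -0.003, -2.994]
wrist_force: [-11.4, 0.6, 3.9]
finger_gap: 25.7
finger_force: 25.0
```

View pics/ov3.png

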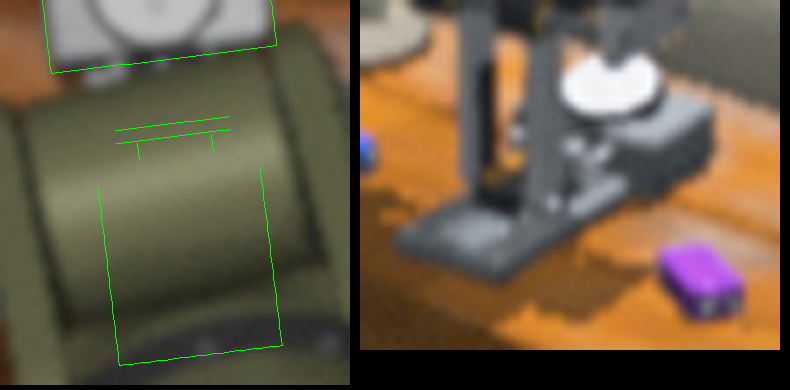

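The scene crop shows battery_new between the fingers at (500,180), up against the stop plate. The fingers are behind the guides. Contact travel was about 7 mm and then the force rose steeply, so the battery is home.

```bash
python3 -c "
from cell import *
s=read_state();print(s['clock'],s['wrist_force'],s['finger_force']);print(sign_off())"
```

```text
20.7 [-11.75124654   0.35577828   4.13662412] 25.001446902751923
the job is handed in; nothing more can be done
None
```

I put the tested battery in the white tray, then pressed the new one home against the stop plate and held it there at about 11 N; I handed the job in at 20.7 s and no verdict came back.

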